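# Index the missed brass cap under the punch and mark it

## Robot

A 7-joint arm with a two-finger parallel gripper is mounted at the origin on the work surface. World frame = base frame: x ahead of the robot, y to its left, z up, the work surface at z = 0. Lengths are in m, angles in rad, forces in N, time in s.
With the tool pointing down it reaches from about 0.4 to 0.925 m from the base axis. Payload 4.1 kg.
Tool frame: the origin (TCP) lies between the finger pads; the fingertips stand 11 mm ahead of it and the grasp point (between the pads) lies 8 mm behind it; z points along the fingers, y is the direction in which the jaws open and shut (so a half turn about z gives the same grasp; the last joint's range is limited). The gripper opens to 85 mm and grips with 20 to 120 N. Pads are 22 mm wide; open, the fingers measure 114 mm over their backs; the gripper's body (76 mm by 85 mm) begins 54 mm behind the grasp point. The pads swing forward as they close: fully open they stand 13 mm farther back than shut.
Start: joints at [1.237, 0.398, 0.045, 1.537, -0.019, 1.207, -0.051], TCP at [0.151, -0.632, 0.242] pointing down, gripper open.
Joint ranges: [-2.82, 2.82], [-0.49, 2.23], [-1.37, 1.46], [0, 2.46], [-1.36, 4.5], [0.23, 2], [-2.94, 2.94]. Speed limits (rad/s): [2.57, 2.57, 3.14, 3.14, 3.14, 3.14, 3.14].

## Interface

Orientations are given as [roll, pitch, yaw] about the fixed x, y, z axes, in that order (R = Rz(yaw) Ry(pitch) Rx(roll)).
In Python, from workcell import robot gives the robot as it stands.
- The arm moves only by the tool apply_moves, never from a script. Its argument "commands" is a list that holds one entry, the list of rows, each a list of 6 numbers: the shift along the tool's x, y, z in m, then the turn, a rotation vector about the tool's x, y, z in degrees. In form: [[[tx, ty, tz, ax, ay, az], ...]]. A call has 1 to 10 rows; each row shifts and turns the commanded pose from where the row before left it, along the tool's axes as they then stand; what a row does not reach is not made up. A row lasts 1/12 s, in which the tool goes at most 41.7 mm and 7.16 degrees, less where a joint would pass 70% of its speed; a pose out of reach is approached as far as the arm can. A call is refused whole if a number of a shift passes 0.0417 or a number of a turn 7.16, either way. A call with a gripper value outside its range is refused whole. "gripper" is the finger opening in m, from 0 to 0.0854, set as the call begins (left out, the last holds). The fingers move at their own pace and stop on an object; the grip force is fixed at half the most. Time passes only in rows, so rows that do not move let the fingers close. It gives the time, the measured TCP pose, the force and the opening at its end, in the units of the state.
- robot.get_state(): the state, without advancing time (a new reading comes with each control period).
- robot.camera(name): name is "scene" or "top"; returns a dict with "pixels" (384x512x3 uint8, red, green, blue), "z_map" (384x512 float32, m along the optical axis (not along the pixel's ray), 0 where there is no reading), "vertical_fov" (degrees; the focal length in pixels is half the picture's height over the tangent of half this angle, whatever the lens; pixels are square), "cx", "cy" (the principal point, pixels), "origin" and "attitude" of the camera in the world. Camera axes: x right, y up, looking along -z (the intrinsics and any distortion apply to the point x, -y, -z); pixel columns grow to the right and rows downward; lengths in m; the calibration is good to about 2 mm. A picture is of the moment at which its call begins.
- robot.finish_job(): hands the job in, once; it reports no verdict.
Trained networks look in a picture, given as the dict that the camera call returned (one of the last four; its "shot" number tells which), for a name from the list of things; names that differ only in an ending like _2 or _b are one class to them, and where a whole thing is asked for, a point or a joint stands for the part that bears it (a point fixed in the world has none). Each returns a list of dicts, best first, with "score" (0 to 1); they miss things now and then, are a little off and sometimes report something else, mostly with a low value. They report only what shows in the picture. A call takes as long as a camera call.
- robot.silhouettes(picture, query): "pixels" (384x512 bool, what is visible of it).
- robot.pinpoint(picture, query): "location" ([x, y, z] in m, in world coordinates, good to about 4 mm: a listed point, or the origin of a listed thing).
The state is a dict: "time": time; "joints": joint angles; "qvel": joint speeds; "tau": joint torques, N m; "ee_pos": TCP position; "tcp_rot": TCP orientation; "wrist_force": force on the tool from outside, world axes, zero at the start; "torque": the same for the moment, N m; "finger_gap": finger opening in m.
Only numpy, scipy, OpenCV 4.12 (cv2) and the standard library are available. Lean on these libraries where they do the work, as an engineer would, in place of code of your own. Each camera call takes 0.05 s, during which the arm holds its last target.

## Task

One brass cap on the indexing dial was missed and still has its blue layout dye: draw the locking pin clear of the dial, bring that cap under the centre punch with counted full strokes of the red hand lever (one stroke per station, letting it spring right back each time; the dial only goes one way, so not one stroke too many), and push the locking pin fully home again. Then press the punch knob firmly down so that the point strikes the blue cap, and let it rise. Turn the dial only by its lever, punch nothing else, and leave the caps in their nests and the other things on the bench alone.

Things in the scene. Friction and masses are not known exactly. Their poses are not given: they have to be found in the camera images.
- fixture: Bench indexing fixture, green cast foot fixed to the bench. Origin on the bench under the dial's axis, z up; its +x points from the axis to the locking pin, its +y to the punch column, the red lever is on its -y side. Round pad 256 mm across, 14 mm high; the column, 158 mm out along +y, is 154 mm high; its 30 mm wide arm (124 to 150 mm up) carries the punch.
- dial: Steel dial, 228 mm across, 16 mm thick, top 56 mm above the bench (hub to 73 mm). Origin on its axis at the underside. Ten rim notches; ten nests of three 9 mm pins on an 85 mm radius, 36 degrees apart, one under the punch at each station. Turns only counter-clockwise seen from above, one station (36 degrees) per full lever stroke; drag keeps it where it is left.
- lever (a joint): Hand lever, rad: 0 at rest (it springs back there by itself), 0.70 at its end stop, growing counter-clockwise seen from above. After about 0.07 rad of free travel a pawl takes the dial along to the stop; only a stroke to the stop gives a full station, and only a full return lets the pawl drop into the next notch. It takes 6 to 10 N at the grip.
- lever_grip (a point): On the axis of the lever's upright red grip, 108 mm above the bench, swinging at 172 mm about the dial's axis; grip 25 mm in diameter, 76 to 138 mm above the bench. From the dial's axis it lies at -117.4 degrees from the fixture's x axis at rest, -77.3 degrees at the end stop. It can be pushed from its robot side without holding it; it follows back by its spring.
- lock_pin (a joint): Tapered locking pin, m: 0 fully home in a rim notch (dial locked), 0.018 fully drawn outwards; clear of the dial above 0.0125. It stays where it is left (drag 2 N). It goes home only when the dial stands at a station (within about 2 mm at the rim).
- pin_knob (a point): Centre of the pin's upright black knob (20 mm in diameter, 64 to 100 mm above the bench; this point 84 mm up), 156 mm from the dial's axis along the fixture's +x when home; it slides outwards along that +x. Between the dial's rim and the knob's near side there are 32 mm free, above a guide block 61 mm high.
- punch (a joint): Spring centre punch, m: 0 up, growing downwards; it springs back. Its point meets the flat top of a cap at about 0.014 against a spring of about 4 N; from there the push goes into the cap: 10 to 15 N at the knob makes a good mark.
- punch_knob (a point): Middle of the top face of the punch's round black knob (40 mm in diameter), 190 mm above the bench when up; it is pressed straight down.
- punch_tip (a point): Point of the punch, straight below its knob, 90 mm above the bench when up (14 mm above the caps) and 85 mm from the dial's axis.
- blue_cap_center (a point): Centre of the brass cap with blue dye on its upper part: flange 32 mm across and 8 mm high, body 25 mm across, 20 mm tall in all, 90 g, loose in a nest two, three or four stations (72, 108 or 144 degrees) clockwise of the punch seen from above. The centre is 10 mm above the dial's top, 66 mm above the bench.
- cap_a_center (a point): Centre of a bare brass cap, already marked, same shape as the blue one, in a nest of the dial.
- cap_b_center (a point): Centre of a bare brass cap, already marked, same shape as the blue one, in a nest of the dial.
- cap_c_center (a point): Centre of the bare brass cap that starts under the punch, already marked, same shape as the blue one, in a nest of the dial.
- cap_d_center (a point): Centre of the bare brass cap one station clockwise of the punch, already marked, same shape as the blue one, in a nest of the dial.
- tape_center (a point): Centre of a black and orange tape measure, 74 x 44 x 72 mm, standing on the bench; bystander.
- pliers_center (a point): Middle of a pair of pliers with blue handles, about 185 mm long, 70 mm wide, 18 mm high, lying on the bench; bystander.
- brass_box_center (a point): Centre of a brass box with two slots in its top, 100 x 80 x 65 mm, on the bench; bystander.

How it is judged:
On the way, in this order (a step that is already met when the one before it is completed fails the run):
1. the locking pin is drawn clear of the dial (value of joint lock_pin above 0.0125 m), for 0.1 s.
2. the blue cap has been brought under the punch and the lever has sprung back (horizontal distance between blue_cap_center and punch_tip below 0.006 m and value of joint lever below 0.08 rad), for 0.2 s.
3. the locking pin is fully home again (value of joint lock_pin below 0.003 m and horizontal distance between blue_cap_center and punch_tip below 0.004 m), for 0.1 s.
4. the punch strikes the blue cap with more than 4 N, dial locked (contact force between punch and blue_cap above 4 N and value of joint lock_pin below 0.003 m), for 0.05 s.
At the end, for the whole second after the job is handed in: The blue cap stands under the punch (within 4 mm), the locking pin is fully home (within 3 mm), the lever is back at rest (within 0.08 rad), the punch is up again (within 3 mm), the dial is still, and all five caps sit upright in their nests (all of step 3 and value of joint lever below 0.08 rad and value of joint punch below 0.003 m and z of blue_cap_center in the frame of fixture between 0.063 and 0.069 m and angle between each of blue_cap_center, cap_a_center, cap_b_center, cap_c_center, cap_d_center's own z axis and vertical below 0.12 rad and z of cap_a_center in the frame of fixture between 0.063 and 0.069 m and z of cap_b_center in the frame of fixture between 0.063 and 0.069 m and z of cap_c_center in the frame of fixture between 0.063 and 0.069 m and z of cap_d_center in the frame of fixture between 0.063 and 0.069 m and angular speed of dial below 0.05 rad/s); the robot touches nothing.
It fails at once if the dial or a cap on it is pushed by the robot itself (more than 2 N) (contact force between any of the fingers, the arm and dial above 2 N or contact force between any of the fingers, the arm and blue_cap above 2 N or contact force between any of the fingers, the arm and cap_a above 2 N or contact force between any of the fingers, the arm and cap_b above 2 N or contact force between any of the fingers, the arm and cap_c above 2 N or contact force between any of the fingers, the arm and cap_d above 2 N).
It fails at once if the punch is pressed onto a cap other than the blue one (more than 1 N) (contact force between punch and cap_a above 1 N or contact force between punch and cap_b above 1 N or contact force between punch and cap_c above 1 N or contact force between punch and cap_d above 1 N).
It fails at once if the punch is pressed onto the blue cap while the dial is unlocked (contact force between punch and blue_cap above 1 N and value of joint lock_pin above 0.006 m).
It fails at once if a bystander on the bench is moved by more than 20 mm (distance of any of tape_center, pliers_center, brass_box_center from where it was at the start of the episode above 0.02 m).
It fails at once if a cap is knocked out of its nest (z of any of blue_cap_center, cap_a_center, cap_b_center, cap_c_center, cap_d_center in the frame of fixture below 0.05 m or angle between any of blue_cap_center, cap_a_center, cap_b_center, cap_c_center, cap_d_center's own z axis and vertical above 0.6 rad).
It also fails if it takes over 72 s, if anything falls off the work surface, if the arm or the gripper's body presses on something with over 40 N, if the wrist force passes 120 N, or if a joint passes its speed limit or range.

## Working session

There is one attempt and no reset: what is moved stays moved. The work goes in short steps, Python scripts to look and compute and a tool call to move; the robot and the scene stay as the last step left them, time stands still between calls to the robot, and variables do not carry over. Pictures are saved under pics/ and viewed, and the job is handed in when it is done.

Besides the shell and the picture viewer there is one more tool, called after "Request:" in YAML: its name, and indented under it one key for each argument. apply_moves: Moves the arm, as the interface text tells. Its arguments: {"type":"object","properties":{"commands":{"type":"array"},"gripper":{"type":"number"}},"required":["commands"]}

```bash
ls; mkdir -p pics; cat > h.py <<'E'
import numpy as np,cv2
from workcell import robot
from scipy.spatial.transform import Rotation as R
def save(p,n,crop=None,s=1):
    im=p["pixels"][:,:,::-1]
    if crop: im=im[crop[1]:crop[3],crop[0]:crop[2]]
    cv2.imwrite("pics/"+n,cv2.resize(im,None,fx=s,fy=s,interpolation=cv2.INTER_CUBIC))
E
python3 - <<'E'
from h import *
s=robot.get_state();print(s)
a=robot.camera("scene");b=robot.camera("top")
save(a,"s0.png",s=1.5);save(b,"t0.png",s=1.5)
for p in(a,b):
    print({k:v for k,v in p.items() if k not in("pixels","z_map")})
    for q in["fixture","dial","lever_grip","pin_knob","punch_knob","punch_tip","blue_cap_center","cap_c_center","tape_center","pliers_center","brass_box_center"]:
        r=robot.pinpoint(p,q);print(q,[(np.round(x["location"],4).tolist(),round(x["score"],2)) for x in r[:3 if q!="cap_c_center" else 5]])
E
```

```text
pics
{'time': 0.0, 'joints': array([ 1.23698615,  0.39922147,  0.04503869,  1.53787643, -0.01867333,
        1.20686958, -0.05068699]), 'qvel': array([-3.10979942e-04,  1.76451571e-04,  2.94971664e-05,  9.70804358e-04,
       -9.87536048e-04, -6.38364957e-04, -9.11868125e-04]), 'tau': array([-7.09065489e-06, -4.75122929e+01,  1.36441302e+00, -2.54222131e+01,
        1.13694990e-02,  9.47177847e-03,  8.86409367e-06]), 'ee_pos': array([ 0.15110008, -0.63157472,  0.24124608]), 'tcp_rot': array([-3.13964551e+00,  1.63230559e-04,  2.34940557e-01]), 'wrist_force': array([-0.25867745, -0.15385302,  0.5599086 ]), 'torque': array([ 0.02657566, -0.01113746,  0.01535114]), 'finger_gap': 0.08538025878896587}
{'vertical_fov': 47.54279303736703, 'cx': 254.16475128677914, 'cy': 183.7094589601906, 'origin': array([1.09164821, 0.17714793, 1.1475755 ]), 'attitude': array([0.51990004, 0.01546347, 1.96512771]), 'shot': 1}
fixture [([0.5438, 0.0193, -0.0038], 0.98)]
dial [([0.5476, 0.0156, 0.044], 0.98)]
lever_grip [([0.4544, -0.125, 0.1025], 0.52)]
pin_knob [([0.706, 0.004, 0.0874], 0.61), ([0.5472, 0.0
[... 329 characters left out ...]

{'vertical_fov': 46.230677009832846, 'cx': 258.9644374692097, 'cy': 200.31053426118356, 'origin': array([ 0.42241595, -0.02206714,  1.65047897]), 'attitude': array([ 0.07977822, -0.01387693, -1.57371371]), 'shot': 2}
fixture [([0.546, 0.0174, 0.0054], 0.84)]
dial [([0.5524, 0.0178, 0.0378], 0.91), ([0.7427, -0.3029, 0.0073], 0.62)]
lever_grip [([0.4544, -0.1275, 0.1106], 0.43)]
pin_knob [([0.7054, -0.0015, 0.0817], 0.48)]
punch_knob []
punch_tip [([0.5444, 0.0151, 0.0043], 0.29)]
blue_cap_center [([0.6263, -0.021, 0.0709], 0.5)]
cap_c_center []
tape_center [([0.6941, 0.3064, 0.0319], 0.89)]
pliers_center [([0.7419, -0.3066, 0.0069], 0.57)]
brass_box_center [([0.4157, -0.442, 0.0306], 0.59)]
```

View pics/s0.png

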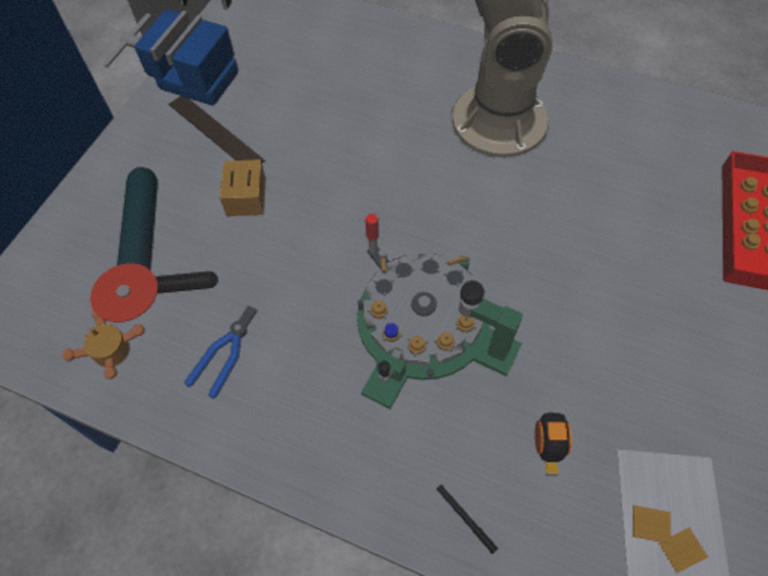

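View pics/t0.png

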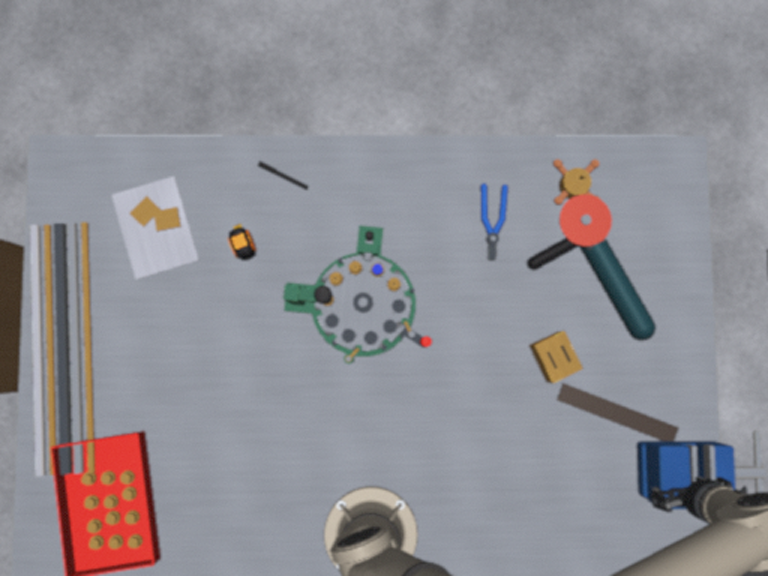

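The blue cap (scene px ~391,330; top px ~377,270) is probably three stations clockwise of the punch. I'll check that by fitting the fixture pose from depth.

```bash
cat >> h.py <<'E'
def cloud(p):
    z=p["z_map"];h,w=z.shape
    f=h/2/np.tan(np.radians(p["vertical_fov"])/2)
    u,v=np.meshgrid(np.arange(w),np.arange(h))
    c=np.stack([(u-p["cx"])/f*z,-(v-p["cy"])/f*z,-z],-1)
    W=c@R.from_euler("xyz",p["attitude"]).as_matrix().T+p["origin"]
    W[z<=0]=np.nan
    return W
def near(W,c,r,z0,z1):
    return (np.hypot(W[...,0]-c[0],W[...,1]-c[1])<r)&(W[...,2]>z0)&(W[...,2]<z1)
E
python3 - <<'E'
from h import *
for n in("scene","top"):
    p=robot.camera(n);W=cloud(p)
    print(n,"bench z",np.nanmedian(W[near(W,(.55,-.3),.08,-.05,.05)][:,2]))
    for nm,c,r,z0,z1 in[("hub",(.549,.017),.03,.066,.08),("punchk",(.562,.102),.035,.18,.2),("pink",(.706,.002),.025,.092,.108),("grip",(.4544,-.126),.03,.125,.145),("dial",(.549,.017),.116,.05,.0595)]:
        m=near(W,c,r,z0,z1);q=W[m]
        if len(q)==0: print(nm,0);continue
        e=cv2.minEnclosingCircle(q[:,:2].astype(np.float32))
        print(nm,len(q),"mean",q.mean(0).round(4),"circ",np.round(e[0],4),round(e[1],4))
    hsv=cv2.cvtColor(p["pixels"],cv2.COLOR_RGB2HSV)
    m=near(W,(.549,.017),.11,.06,.09)&(hsv[...,0]>110)&(hsv[...,0]<130)&(hsv[...,1]>120);q=W[m];print("blue",len(q),q.mean(0).round(4),q.max(0),q.min(0))
    for q in["lever_grip","pin_knob","punch_knob","blue_cap_center"]:
        s=robot.silhouettes(p,q)
        if s:
            mm=s[0]["pixels"]; print(q,s[0]["score"],mm.sum(),np.argwhere(mm).mean(0),np.nanmedian(W[mm],0))
E
```

```text
scene bench z 0.0003409565784691093
hub 132 mean [0.5519 0.0192 0.0697] circ [0.5501 0.0201] 0.0235
punchk 188 mean [0.5604 0.1037 0.1886] circ [0.5587 0.1037] 0.0197
pink 45 mean [0.7052 0.0041 0.0985] circ [0.7038 0.0038] 0.01
grip 67 mean [ 0.4582 -0.1231  0.1349] circ [ 0.4555 -0.1244] 0.0132
dial 3151 mean [0.5513 0.0121 0.0558] circ [0.5489 0.0171] 0.1159
blue 64 [ 0.629  -0.0148  0.0762] [ 0.64026917 -0.00369356  0.081227  ] [ 0.61449109 -0.02605702  0.06807372]
lever_grip 0.65 375 [162.26933333 250.264     ] [ 0.46463605 -0.11688196  0.05659802]
punch_knob 0.67 194 [194.46391753 314.50515464] [0.56283922 0.1038548  0.18897413]
blue_cap_center 0.67 113 [221.00884956 260.7699115 ] [ 0.63058376 -0.01333439  0.07397601]
top bench z 1.9248649647751748e-05
hub 92 mean [0.5455 0.019  0.0702] circ [0.5457 0.019 ] 0.0234
punchk 116 mean [0.5533 0.1025 0.1892] circ [0.5538 0.1033] 0.02
pink 25 mean [0.6993 0.0039 0.0992] circ [0.699  0.0041] 0.0107
grip 42 mean [ 0.4518 -0.1243  0.1367] circ [ 0.4516 -0.1243] 0.0123
dial 1969 mean [0.5386 0.0139 0.0554] circ [0.5478 0.0175] 0.1147
blue 35 [ 0.6232 -0.0168  0.0765] [ 0.63444221 -0.00580452  0.08355306] [ 0.61237506 -0.02700339  0.06951844]
lever_grip 0.66 118 [225.1440678  277.69491525] [ 0.45996457 -0.11291417  0.06140676]
blue_cap_center 0.65 4286 [201.77648157 239.29584694] [0.54072905 0.01929041 0.05561978]
```

Averaging the two cameras gives an axis at (0.548, 0.0195) and yaw ≈ -5.75°. The pin, punch and grip all agree on this in both angle and radius. The blue cap is 108.5° clockwise of the punch, so it needs 3 strokes. Now I'll rotate and travel toward the pin knob.

Request:
apply_moves:
  commands:
    - [[0, 0, 0, 0, 0, 6.4], [0, 0, 0, 0, 0, 6.4], [0, 0, 0, 0, 0, 6.4], [0.02, -0.0286, 0, 0, 0, 0], [0.02, -0.0286, 0, 0, 0, 0], [0.02, -0.0286, 0, 0, 0, 0], [0.02, -0.0286, 0, 0, 0, 0], [0.02, -0.0286, 0, 0, 0, 0], [0.02, -0.0286, 0, 0, 0, 0], [0.02, -0.0286, 0, 0, 0, 0]]
  gripper: 0.0854

```text
time: 2.53
ee_pos: [0.3115, -0.4456, 0.2426]
tcp_rot: [3.141, -0.0, -0.1]
wrist_force: [0.5, -0.3, -0.9]
finger_gap: 0.0856
```

Request:
apply_moves:
  commands:
    - [[0.02, -0.0286, 0, 0, 0, 0], [0.02, -0.0286, 0, 0, 0, 0], [0.02, -0.0286, 0, 0, 0, 0], [0.02, -0.0286, 0, 0, 0, 0], [0.02, -0.0286, 0, 0, 0, 0], [0.02, -0.0286, 0, 0, 0, 0], [0.02, -0.0286, 0, 0, 0, 0], [0.02, -0.0286, 0, 0, 0, 0], [0.02, -0.0286, 0, 0, 0, 0], [0.02, -0.0286, 0, 0, 0, 0]]

```text
time: 3.37
ee_pos: [0.5391, -0.1811, 0.2426]
tcp_rot: [3.141, -0.001, -0.1]
wrist_force: [0.5, -0.6, -0.3]
finger_gap: 0.0856
```

Request:
apply_moves:
  commands:
    - [[0.0207, -0.0286, 0, 0, 0, 0], [0.0207, -0.0286, 0, 0, 0, 0], [0.0207, -0.0286, 0, 0, 0, 0], [0.0207, -0.0286, 0, 0, 0, 0], [0.0207, -0.0286, 0, 0, 0, 0], [0.0207, -0.0286, 0, 0, 0, 0], [0.0207, -0.0286, 0, 0, 0, 0], [0, 0, 0, 0, 0, 0], [0, 0, 0, 0, 0, 0]]

```text
time: 4.12
ee_pos: [0.7029, 0.0055, 0.2415]
tcp_rot: [-3.14, 0.001, -0.096]
wrist_force: [-0.3, -0.6, -0.0]
finger_gap: 0.0853
```

Request:
apply_moves:
  commands:
    - [[0, 0.0015, 0.0225, 0, 0, 0], [0, 0, 0.0225, 0, 0, 0], [0, 0, 0.0225, 0, 0, 0], [0, 0, 0.0225, 0, 0, 0], [0, 0, 0.02, 0, 0, 0], [0, 0, 0.02, 0, 0, 0], [0, 0, 0.015, 0, 0, 0], [0, 0, 0.0145, 0, 0, 0], [0, 0, 0, 0, 0, 0]]

```text
time: 4.87
ee_pos: [0.6995, -0.0014, 0.0794]
tcp_rot: [3.139, 0.006, -0.102]
wrist_force: [-1.1, -0.5, 0.3]
finger_gap: 0.0858
```

```bash
python3 - <<'E'
from h import *
print(robot.get_state()["ee_pos"],robot.get_state()["wrist_force"])
p=robot.camera("scene");save(p,"s1.png",(180,130,420,330),3)
E
```

```text
[ 0.69952157 -0.0013672   0.07942624] [-1.05554369 -0.47691039  0.26212848]
```

View pics/s1.png

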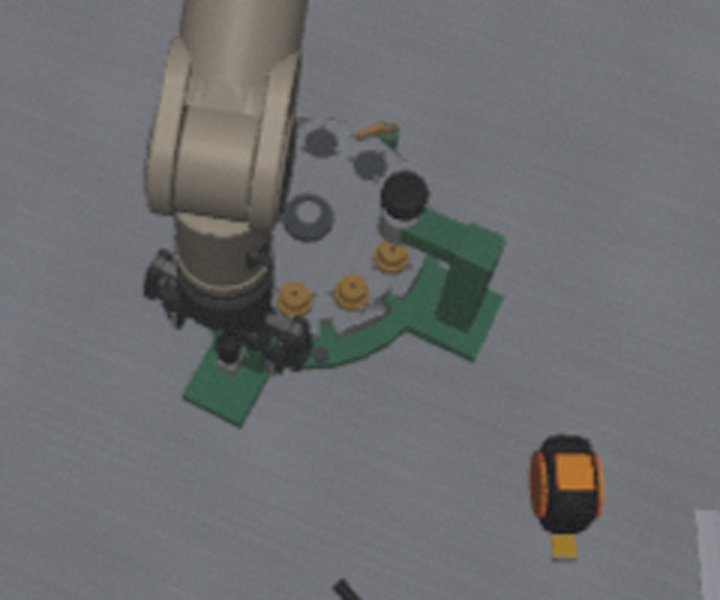

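The knob (px ~228,347 in the crop) sits between the fingers. I'll centre on it a little better, then close.

Request:
apply_moves:
  commands:
    - [[0.003, -0.005, -0.002, 0, 0, 0], [0, 0, 0, 0, 0, 0]]

```text
time: 5.08
ee_pos: [0.7076, 0.0066, 0.0869]
tcp_rot: [-3.14, -0.004, -0.1]
wrist_force: [0.1, 1.0, 0.7]
finger_gap: 0.0852
```

Request:
apply_moves:
  commands:
    - [[0, 0, 0, 0, 0, 0], [0, 0, 0, 0, 0, 0], [0, 0, 0, 0, 0, 0], [0, 0, 0, 0, 0, 0], [0, 0, 0, 0, 0, 0], [0, 0, 0, 0, 0, 0]]
  gripper: 0.015

```text
time: 5.58
ee_pos: [0.7056, 0.0013, 0.0855]
tcp_rot: [3.136, 0.0, -0.102]
wrist_force: [-0.8, -5.7, 2.1]
finger_gap: 0.0179
```

Request:
apply_moves:
  commands:
    - [[0.003, 0, 0, 0, 0, 0], [0.004, 0, 0, 0, 0, 0], [0.004, 0, 0, 0, 0, 0], [0.004, 0, 0, 0, 0, 0], [0.003, 0, 0, 0, 0, 0], [0, 0, 0, 0, 0, 0]]

```text
time: 6.08
ee_pos: [0.7233, -0.0005, 0.0855]
tcp_rot: [3.136, 0.001, -0.103]
wrist_force: [-2.5, -4.8, 5.6]
finger_gap: 0.0184
```

Request:
apply_moves:
  commands:
    - [[0, 0, 0, 0, 0, 0], [0, 0, 0, 0, 0, 0]]

```text
time: 6.25
ee_pos: [0.7233, -0.0005, 0.0855]
tcp_rot: [3.136, 0.0, -0.102]
wrist_force: [-2.7, -4.0, 4.0]
finger_gap: 0.0182
```

```bash
python3 - <<'E'
from h import *
p=robot.camera("scene");save(p,"s2.png",(180,130,420,330),3)
W=cloud(p);q=W[near(W,(.715,.003),.03,.09,.108)];print(len(q),q.mean(0) if len(q) else 0)
E
```

```text
41 [0.73021582 0.00216498 0.09810175]
```

View pics/s2.png

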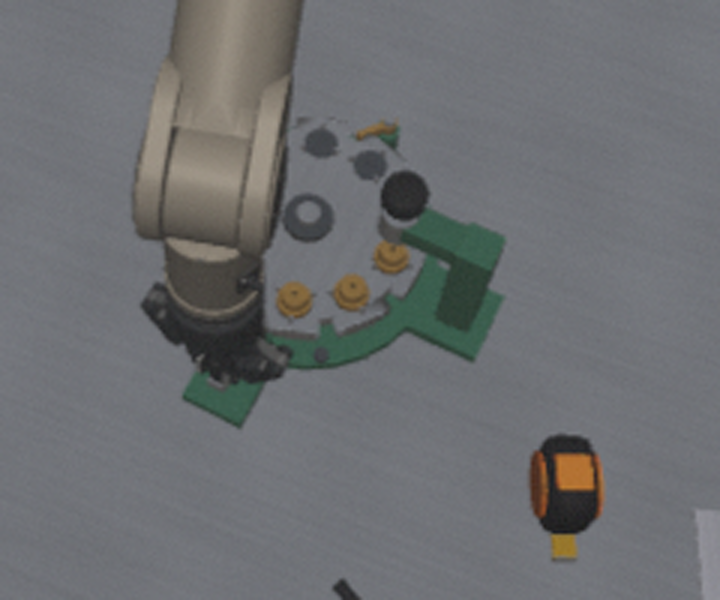

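Request:
apply_moves:
  commands:
    - [[0, 0, 0, 0, 0, 0], [0, 0, 0, 0, 0, 0], [0, 0, 0, 0, 0, 0], [0, 0, 0, 0, 0, 0], [0, 0, 0, 0, 0, 0]]
  gripper: 0.07

```text
time: 6.72
ee_pos: [0.7236, 0.0044, 0.0847]
tcp_rot: [-3.141, 0.0, -0.099]
wrist_force: [0.0, -0.1, 0.4]
finger_gap: 0.07
```

Request:
apply_moves:
  commands:
    - [[0, 0, -0.01, 0, 0, 0], [0, 0, -0.02, 0, 0, 0], [0, 0, -0.03, 0, 0, 0], [0, 0, -0.03, 0, 0, 0], [0, 0, -0.03, 0, 0, 0], [0, 0, -0.03, 0, 0, 0], [-0.01, 0.03, 0, 0, 0, 1.8], [-0.01, 0.03, 0, 0, 0, 1.8], [-0.01, 0.03, 0, 0, 0, 1.8], [-0.01, 0.03, 0, 0, 0, 1.8]]
  gripper: 0.0

```text
time: 7.55
ee_pos: [0.6661, -0.1102, 0.2359]
tcp_rot: [3.142, -0.002, -0.227]
wrist_force: [0.7, -1.2, 0.0]
finger_gap: -0.0003
```

```bash
python3 - <<'E'
from h import *
p=robot.camera("scene");save(p,"s3.png",(180,130,420,330),3)
W=cloud(p);q=W[near(W,(.715,.003),.03,.09,.108)];print(len(q),q.mean(0) if len(q) else 0)
s=robot.get_state();print(s["ee_pos"],s["tcp_rot"],s["joints"])
E
```

```text
52 [0.72361264 0.00250629 0.09824154]
[ 0.66243882 -0.1198482   0.23592932] [ 3.13350482e+00  7.51111812e-04 -2.37933436e-01] [ 0.27896119  0.45232453 -0.2375282   1.4754561   0.11768545  1.22925311
 -1.78397947]
```

View pics/s3.png

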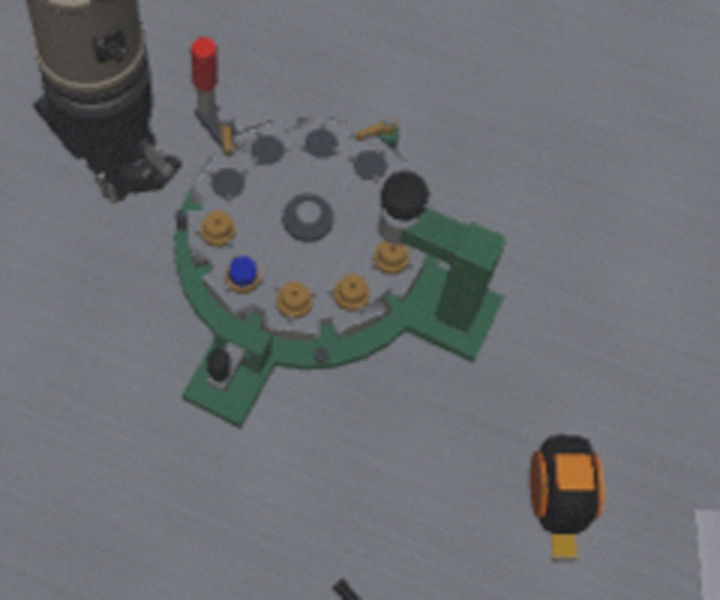

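The pin is drawn: the knob moved 18.4 mm in the scene view. The lever is at rest and the dial is unmoved. Next I go to the robot side of the grip.

Request:
apply_moves:
  commands:
    - [[-0.0297, 0.0067, 0, 0, 0, 0], [-0.0297, 0.0067, 0, 0, 0, 0], [-0.0297, 0.0067, 0, 0, 0, 0], [-0.0297, 0.0067, 0, 0, 0, 0], [-0.0297, 0.0067, 0, 0, 0, 0], [-0.0297, 0.0067, 0, 0, 0, 0], [-0.0297, 0.0067, 0, 0, 0, 0], [-0.0297, 0.0067, 0, 0, 0, 0], [0, 0, 0, 0, 0, 0], [0, 0, 0, 0, 0, 0]]
  gripper: 0.0

```text
time: 8.43
ee_pos: [0.4222, -0.1082, 0.2357]
tcp_rot: [3.141, -0.002, -0.226]
wrist_force: [0.9, -0.4, 0.4]
finger_gap: 0.0004
```

Request:
apply_moves:
  commands:
    - [[-0.004, 0.01, 0, 0, 0, 0], [0, 0, 0.02, 0, 0, 0], [0, 0, 0.025, 0, 0, 0], [0, 0, 0.025, 0, 0, 0], [0, 0, 0.025, 0, 0, 0], [0, 0, 0.02, 0, 0, 0], [0, 0, 0.015, 0, 0, 0], [0, 0, 0.004, 0, 0, 0], [0, 0, 0, 0, 0, 0], [0, 0, 0, 0, 0, 0]]

```text
time: 9.27
ee_pos: [0.4179, -0.1173, 0.1013]
tcp_rot: [-3.142, -0.001, -0.226]
wrist_force: [0.0, -0.2, -0.6]
finger_gap: -0.0
```

```bash
python3 - <<'E'
from h import *
s=robot.get_state();print(s["ee_pos"],s["tcp_rot"],s["wrist_force"])
p=robot.camera("scene");save(p,"s4.png",(180,100,380,300),3)
s=robot.get_state();print(s["ee_pos"],s["tcp_rot"],s["wrist_force"])
E
```

```text
[ 0.4178736  -0.11732204  0.10132327] [-3.14156149e+00 -1.01182695e-03 -2.25746484e-01] [ 0.04913493 -0.16718614 -0.62738428]
[ 0.41814927 -0.11735837  0.101746  ] [ 3.14155466e+00 -2.15655616e-03 -2.25811659e-01] [0.19697824 0.40156792 0.18195781]
```

View pics/s4.png

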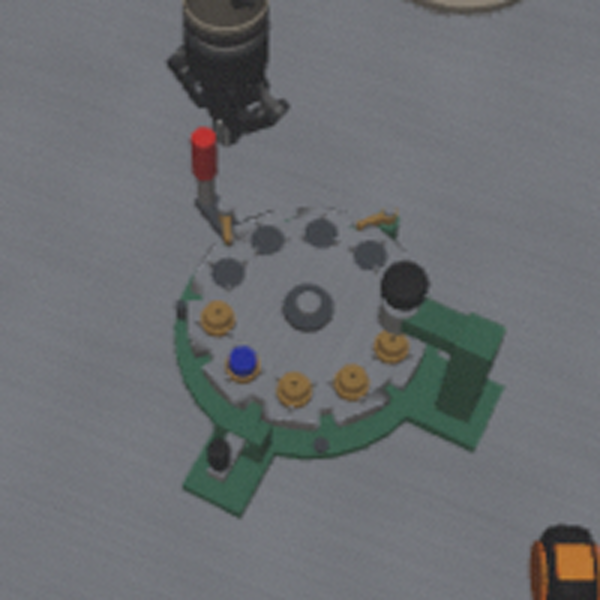

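Fingers are just robot-side of the grip, and the lever is untouched. Stroke 1.

Request:
apply_moves:
  commands:
    - [[0.012, 0, 0, 0, 0, 0], [0.012, 0.0025, 0, 0, 0, 0], [0.012, 0.003, 0, 0, 0, 0], [0.012, 0.002, 0, 0, 0, 0], [0.012, 0.001, 0, 0, 0, 0], [0.012, 0.0005, 0, 0, 0, 0], [0.012, -0.0005, 0, 0, 0, 0], [0.012, -0.001, 0, 0, 0, 0], [0.01, -0.002, 0, 0, 0, 0], [0.008, -0.002, 0, 0, 0, 0]]

```text
time: 10.15
ee_pos: [0.5234, -0.1484, 0.1005]
tcp_rot: [3.138, 0.008, -0.229]
wrist_force: [-8.4, -3.9, 2.5]
finger_gap: -0.0001
```

Request:
apply_moves:
  commands:
    - [[0.006, -0.0015, 0, 0, 0, 0], [0.004, -0.0015, 0, 0, 0, 0], [0.002, 0, 0, 0, 0, 0], [0, 0, 0, 0, 0, 0]]

```text
time: 10.48
ee_pos: [0.5365, -0.1472, 0.1007]
tcp_rot: [3.139, 0.006, -0.228]
wrist_force: [-7.0, -2.1, 0.9]
finger_gap: -0.0
```

Request:
apply_moves:
  commands:
    - [[0.003, -0.001, 0, 0, 0, 0], [0.002, -0.001, 0, 0, 0, 0], [0.002, 0, 0, 0, 0, 0], [0.001, 0, 0, 0, 0, 0], [0, 0, 0, 0, 0, 0]]

```text
time: 10.9
ee_pos: [0.5443, -0.1469, 0.1008]
tcp_rot: [3.139, 0.007, -0.228]
wrist_force: [-6.7, -2.0, 0.3]
finger_gap: 0.0003
```

Request:
apply_moves:
  commands:
    - [[0.002, 0, 0, 0, 0, 0], [0.002, 0, 0, 0, 0, 0], [0.001, 0, 0, 0, 0, 0], [0, 0, 0, 0, 0, 0]]

```text
time: 11.23
ee_pos: [0.5459, -0.1476, 0.0998]
tcp_rot: [3.138, 0.014, -0.228]
wrist_force: [-12.6, -0.5, 2.1]
finger_gap: 0.0
```

```bash
python3 - <<'E'
from h import *
s=robot.get_state();print(s["ee_pos"],s["tcp_rot"],s["wrist_force"])
p=robot.camera("scene");save(p,"s5.png",(180,100,380,300),3)
E
```

```text
[ 0.5458715  -0.14763596  0.09982847] [ 3.13823496  0.01401149 -0.22782265] [-12.57272274  -0.51475243   2.09455515]
```

View pics/s5.png

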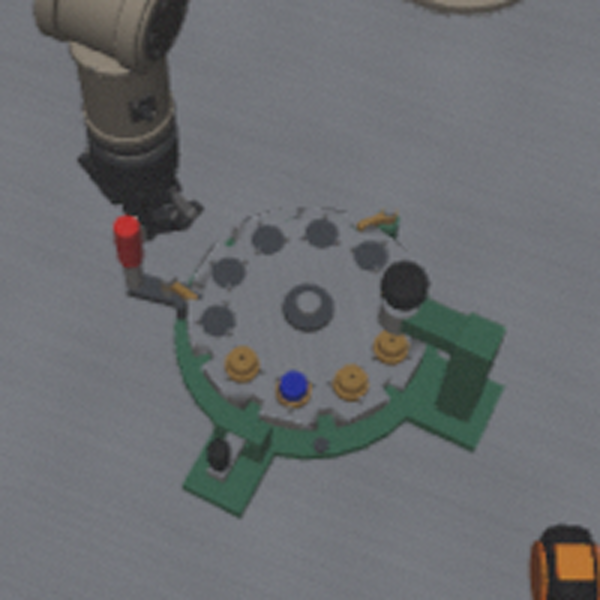

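The force jumped at along ≈ 36 mm, exactly the expected stop. The blue cap moved one station, to px (293,386). I'll press 2 mm firmer, then return.

Request:
apply_moves:
  commands:
    - [[0.002, 0, 0, 0, 0, 0], [0, 0, 0, 0, 0, 0]]

```text
time: 11.45
ee_pos: [0.5462, -0.1478, 0.0995]
tcp_rot: [3.138, 0.018, -0.228]
wrist_force: [-15.7, 1.0, 5.0]
finger_gap: 0.0004
```

Request:
apply_moves:
  commands:
    - [[-0.01, 0.002, 0, 0, 0, 0], [-0.014, 0.003, 0, 0, 0, 0], [-0.015, 0.003, 0, 0, 0, 0], [-0.015, 0.001, 0, 0, 0, 0], [-0.015, 0, 0, 0, 0, 0], [-0.015, -0.001, 0, 0, 0, 0], [-0.015, -0.003, 0, 0, 0, 0], [-0.015, -0.003, 0, 0, 0, 0], [-0.015, -0.002, 0, 0, 0, 0], [-0.008, 0, 0, 0, 0, 0]]

```text
time: 12.28
ee_pos: [0.4205, -0.116, 0.1019]
tcp_rot: [3.141, -0.002, -0.225]
wrist_force: [0.5, -0.8, 0.0]
finger_gap: 0.0006
```

Request:
apply_moves:
  commands:
    - [[0, 0, 0, 0, 0, 0], [0, 0, 0, 0, 0, 0], [0, 0, 0, 0, 0, 0]]

```text
time: 12.53
ee_pos: [0.4226, -0.1169, 0.1015]
tcp_rot: [3.142, -0.003, -0.226]
wrist_force: [0.6, 0.3, 0.9]
finger_gap: -0.0001
```

```bash
python3 - <<'E'
from h import *
p=robot.camera("scene");save(p,"s6.png",(180,100,380,300),3)
E
```

```text
(no output)
```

View pics/s6.png

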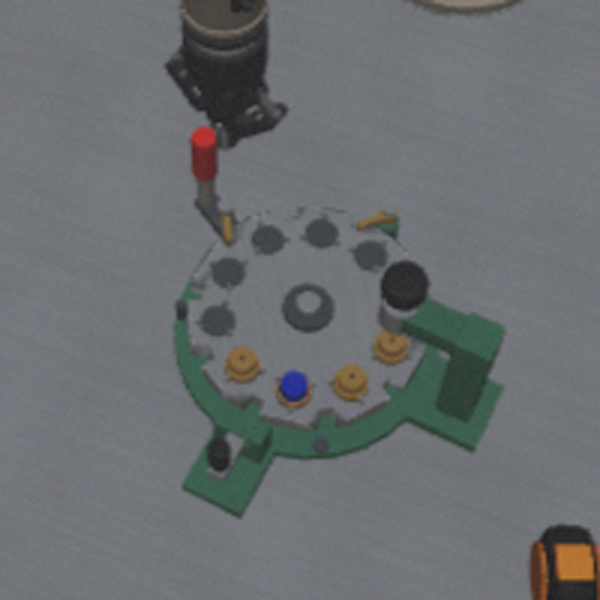

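The lever is back at its rest pixel (204,137) and the dial held. Stroke 2.

Request:
apply_moves:
  commands:
    - [[0.009, 0, 0, 0, 0, 0], [0.012, 0.0025, 0, 0, 0, 0], [0.012, 0.003, 0, 0, 0, 0], [0.012, 0.002, 0, 0, 0, 0], [0.012, 0.001, 0, 0, 0, 0], [0.012, 0.0005, 0, 0, 0, 0], [0.012, -0.0005, 0, 0, 0, 0], [0.012, -0.001, 0, 0, 0, 0], [0.012, -0.002, 0, 0, 0, 0], [0.01, -0.002, 0, 0, 0, 0]]

```text
time: 13.42
ee_pos: [0.5287, -0.1482, 0.0988]
tcp_rot: [3.138, 0.01, -0.229]
wrist_force: [-8.3, -2.5, 1.3]
finger_gap: 0.0002
```

Request:
apply_moves:
  commands:
    - [[0.008, -0.0015, 0, 0, 0, 0], [0.005, -0.0015, 0, 0, 0, 0], [0.003, -0.001, 0, 0, 0, 0], [0.002, -0.001, 0, 0, 0, 0], [0.002, 0, 0, 0, 0, 0], [0.002, 0, 0, 0, 0, 0], [0, 0, 0, 0, 0, 0], [0, 0, 0, 0, 0, 0]]

```text
time: 14.08
ee_pos: [0.546, -0.1473, 0.097]
tcp_rot: [3.137, 0.021, -0.229]
wrist_force: [-17.0, -1.8, 1.8]
finger_gap: 0.0002
```

Stop reached (17 N at the same place). Return.

Request:
apply_moves:
  commands:
    - [[-0.01, 0.002, 0, 0, 0, 0], [-0.014, 0.003, 0, 0, 0, 0], [-0.015, 0.003, 0, 0, 0, 0], [-0.015, 0.001, 0, 0, 0, 0], [-0.015, 0, 0, 0, 0, 0], [-0.015, -0.001, 0, 0, 0, 0], [-0.015, -0.003, 0, 0, 0, 0], [-0.015, -0.003, 0, 0, 0, 0], [-0.015, -0.002, 0, 0, 0, 0], [-0.01, 0, 0, 0, 0, 0]]

```text
time: 14.92
ee_pos: [0.4193, -0.1141, 0.1007]
tcp_rot: [-3.141, -0.0, -0.225]
wrist_force: [0.1, 0.3, -0.0]
finger_gap: 0.0003
```

Request:
apply_moves:
  commands:
    - [[0, 0, 0, 0, 0, 0], [0, 0, 0, 0, 0, 0], [0, 0, 0, 0, 0, 0]]

```text
time: 15.17
ee_pos: [0.421, -0.115, 0.1011]
tcp_rot: [-3.141, -0.002, -0.226]
wrist_force: [0.5, -0.1, -0.3]
finger_gap: 0.0003
```

```bash
python3 - <<'E'
from h import *
p=robot.camera("scene");save(p,"s7.png",(180,100,380,300),3)
E
```

```text
(no output)
```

View pics/s7.png

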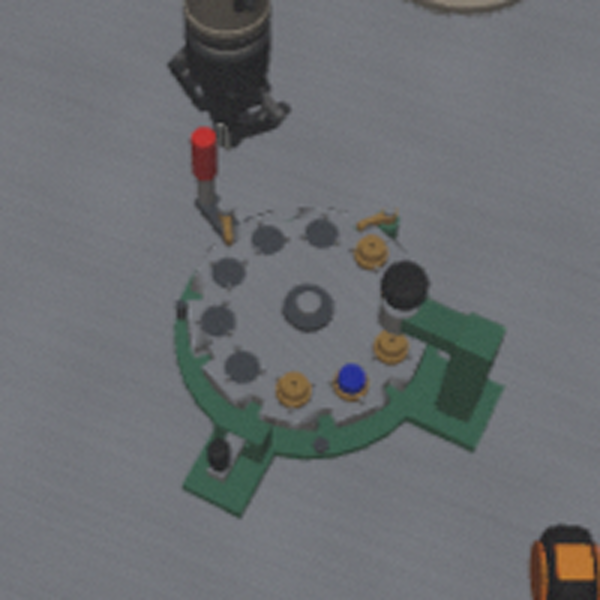

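Blue is now at px (351,380), one station short of the punch nest at (392,347). The lever is back at rest. Third and last stroke.

Request:
apply_moves:
  commands:
    - [[0.01, 0.001, 0, 0, 0, 0], [0.012, 0.0025, 0, 0, 0, 0], [0.012, 0.003, 0, 0, 0, 0], [0.012, 0.002, 0, 0, 0, 0], [0.012, 0.001, 0, 0, 0, 0], [0.012, 0.0005, 0, 0, 0, 0], [0.012, -0.0005, 0, 0, 0, 0], [0.012, -0.001, 0, 0, 0, 0], [0.012, -0.002, 0, 0, 0, 0], [0.01, -0.002, 0, 0, 0, 0]]

```text
time: 16.05
ee_pos: [0.5279, -0.1479, 0.0989]
tcp_rot: [3.138, 0.01, -0.229]
wrist_force: [-9.1, -1.9, 1.4]
finger_gap: -0.0003
```

Request:
apply_moves:
  commands:
    - [[0.008, -0.0015, 0, 0, 0, 0], [0.005, -0.0015, 0, 0, 0, 0], [0.003, -0.001, 0, 0, 0, 0], [0.002, -0.001, 0, 0, 0, 0], [0.002, 0, 0, 0, 0, 0], [0.002, 0, 0, 0, 0, 0], [0, 0, 0, 0, 0, 0], [0, 0, 0, 0, 0, 0]]

```text
time: 16.72
ee_pos: [0.5459, -0.147, 0.0972]
tcp_rot: [3.137, 0.019, -0.229]
wrist_force: [-14.1, -1.8, -0.7]
finger_gap: 0.0001
```

Request:
apply_moves:
  commands:
    - [[-0.01, 0.002, 0, 0, 0, 0], [-0.014, 0.003, 0, 0, 0, 0], [-0.015, 0.003, 0, 0, 0, 0], [-0.015, 0.001, 0, 0, 0, 0], [-0.015, 0, 0, 0, 0, 0], [-0.015, -0.001, 0, 0, 0, 0], [-0.015, -0.003, 0, 0, 0, 0], [-0.015, -0.003, 0, 0, 0, 0], [-0.015, -0.002, 0, 0, 0, 0], [-0.012, 0, 0, 0, 0, 0]]

```text
time: 17.55
ee_pos: [0.4172, -0.113, 0.1009]
tcp_rot: [-3.141, -0.001, -0.225]
wrist_force: [-0.3, 0.4, 0.0]
finger_gap: 0.0004
```

Request:
apply_moves:
  commands:
    - [[0, 0, 0, 0, 0, 0], [0, 0, 0, 0, 0, 0], [0, 0, -0.02, 0, 0, 0], [0, 0, -0.03, 0, 0, 0], [0, 0, -0.03, 0, 0, 0], [0, 0, -0.03, 0, 0, 0], [0, 0, -0.03, 0, 0, 0], [0, 0, 0, 0, 0, 0]]

```text
time: 18.22
ee_pos: [0.4223, -0.1145, 0.2473]
tcp_rot: [3.141, -0.014, -0.226]
wrist_force: [0.2, 0.0, -1.0]
finger_gap: -0.0001
```

```bash
python3 - <<'E'
from h import *
p=robot.camera("scene");save(p,"s8.png",(180,100,380,300),3)
W=cloud(p);hsv=cv2.cvtColor(p["pixels"],cv2.COLOR_RGB2HSV)
m=near(W,(.549,.017),.11,.06,.09)&(hsv[...,0]>110)&(hsv[...,0]<130)&(hsv[...,1]>120);q=W[m];print("blue",len(q),q.mean(0).round(4))
q=W[near(W,(.562,.102),.035,.18,.2)];print("knob",q.mean(0))
q=W[near(W,(.4544,-.126),.03,.125,.145)];print("grip",q.mean(0) if len(q) else 0)
print(robot.get_state()["ee_pos"])
E
```

```text
blue 56 [0.5623 0.1034 0.0752]
knob [0.56039143 0.10384325 0.18878298]
grip [ 0.45783917 -0.1232641   0.13549512]
[ 0.42072172 -0.11424265  0.244583  ]
```

View pics/s8.png

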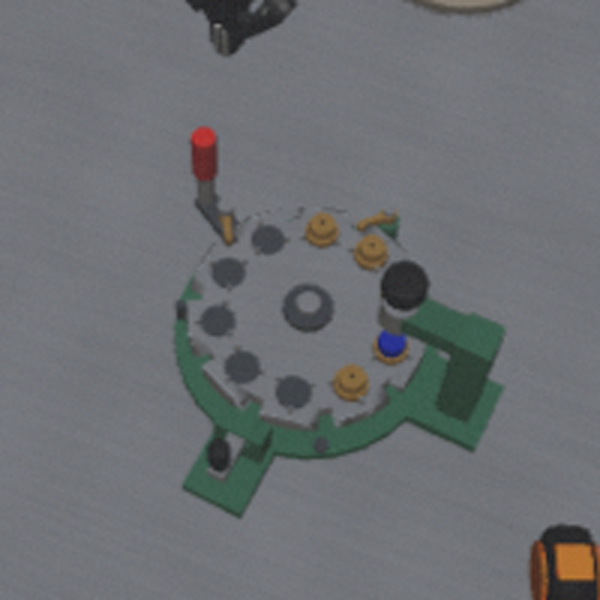

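Blue sits at the punch nest, px (392,347), with measured xy (0.562, 0.103) against the knob's (0.560, 0.104). The lever is at rest. Next I move to the outside of the pin knob and push it home with closed fingers.

Request:
apply_moves:
  commands:
    - [[0, 0, 0, 0, 0, -3.6], [0, 0, 0, 0, 0, -3.6], [0.0297, -0.0132, 0, 0, 0, 0], [0.0297, -0.0132, 0, 0, 0, 0], [0.0297, -0.0132, 0, 0, 0, 0], [0.0297, -0.0132, 0, 0, 0, 0], [0.0297, -0.0132, 0, 0, 0, 0], [0.0297, -0.0132, 0, 0, 0, 0], [0.0297, -0.0132, 0, 0, 0, 0], [0.0297, -0.0132, 0, 0, 0, 0]]

```text
time: 19.1
ee_pos: [0.6655, -0.0317, 0.2388]
tcp_rot: [-3.142, 0.001, -0.101]
wrist_force: [0.1, -1.1, 0.2]
finger_gap: 0.0003
```

Request:
apply_moves:
  commands:
    - [[0.0297, -0.0132, 0, 0, 0, 0], [0.0297, -0.0132, 0, 0, 0, 0], [0.0297, -0.0132, 0, 0, 0, 0], [0, 0, 0, 0, 0, 0], [0, 0, 0, 0, 0, 0], [0, 0, 0, 0, 0, 0]]

```text
time: 19.6
ee_pos: [0.756, -0.002, 0.2388]
tcp_rot: [3.141, 0.002, -0.1]
wrist_force: [-0.7, 0.1, 0.4]
finger_gap: -0.0001
```

Request:
apply_moves:
  commands:
    - [[0.002, 0, 0.02, 0, 0, 0], [0, 0, 0.025, 0, 0, 0], [0, 0, 0.025, 0, 0, 0], [0, 0, 0.025, 0, 0, 0], [0, 0, 0.025, 0, 0, 0], [0, 0, 0.02, 0, 0, 0], [0, 0, 0.012, 0, 0, 0], [0, 0, 0, 0, 0, 0], [0, 0, 0, 0, 0, 0]]

```text
time: 20.35
ee_pos: [0.7579, -0.0025, 0.0891]
tcp_rot: [3.141, 0.0, -0.101]
wrist_force: [0.3, 0.4, -0.6]
finger_gap: 0.0002
```

```bash
python3 - <<'E'
from h import *
p=robot.camera("scene");save(p,"s9.png",(180,100,380,300),3)
print(robot.get_state()["ee_pos"])
E
```

```text
[ 0.75887651 -0.00222305  0.09040801]
```

View pics/s9.png

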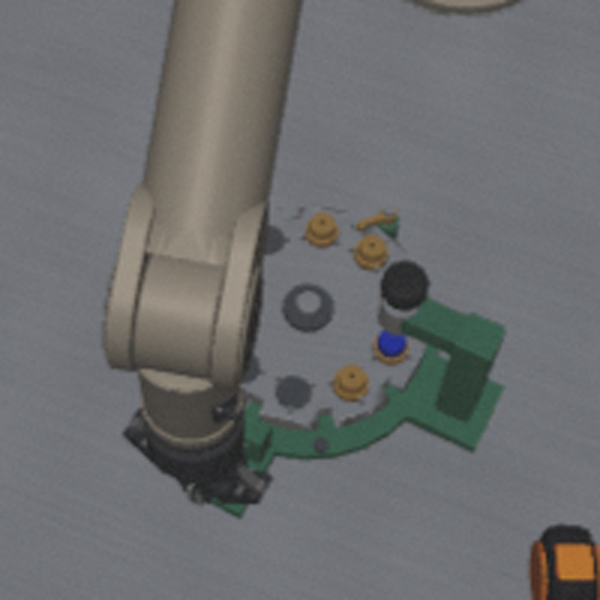

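Request:
apply_moves:
  commands:
    - [[-0.006, 0, 0, 0, 0, 0], [-0.006, 0, 0, 0, 0, 0], [-0.004, 0, 0, 0, 0, 0], [-0.004, 0, 0, 0, 0, 0], [-0.003, 0, 0, 0, 0, 0], [-0.003, 0, 0, 0, 0, 0], [-0.002, 0, 0, 0, 0, 0], [0, 0, 0, 0, 0, 0]]

```text
time: 21.07
ee_pos: [0.7302, 0.001, 0.0892]
tcp_rot: [3.141, -0.0, -0.1]
wrist_force: [2.6, -0.3, 0.9]
finger_gap: 0.0001
```

Request:
apply_moves:
  commands:
    - [[-0.002, 0, 0, 0, 0, 0], [-0.002, 0, 0, 0, 0, 0], [-0.002, 0, 0, 0, 0, 0], [0, 0, 0, 0, 0, 0]]

```text
time: 21.4
ee_pos: [0.7251, 0.0013, 0.0889]
tcp_rot: [3.142, -0.002, -0.1]
wrist_force: [5.6, -0.5, 0.5]
finger_gap: 0.0002
```

Force is rising near the expected home position. I'll continue in small steps.

Request:
apply_moves:
  commands:
    - [[-0.002, 0, 0, 0, 0, 0], [0, 0, 0, 0, 0, 0], [0, 0, 0, 0, 0, 0]]

```text
time: 21.65
ee_pos: [0.7244, 0.0014, 0.089]
tcp_rot: [-3.141, -0.005, -0.1]
wrist_force: [8.3, -1.0, -1.5]
finger_gap: 0.0001
```

Request:
apply_moves:
  commands:
    - [[-0.002, 0, 0, 0, 0, 0], [0, 0, 0, 0, 0, 0], [0, 0, 0, 0, 0, 0]]

```text
time: 21.9
ee_pos: [0.7244, 0.0014, 0.0892]
tcp_rot: [-3.141, -0.009, -0.101]
wrist_force: [12.3, -1.1, -4.4]
finger_gap: 0.0
```

Request:
apply_moves:
  commands:
    - [[0.01, 0, 0, 0, 0, 0], [0.015, 0, 0, 0, 0, 0], [0.005, 0, -0.02, 0, 0, 0], [0, 0, -0.03, 0, 0, 0], [0, 0, -0.04, 0, 0, 0], [0, 0, -0.04, 0, 0, 0], [0, 0, -0.03, 0, 0, 0], [0, -0.03, -0.01, 0, 0, 0], [0, -0.03, 0, 0, 0, 0], [0, -0.03, 0, 0, 0, 0]]

```text
time: 22.73
ee_pos: [0.7582, 0.089, 0.2594]
tcp_rot: [3.141, 0.002, -0.102]
wrist_force: [0.2, 0.2, -0.7]
finger_gap: 0.0001
```

```bash
python3 - <<'E'
from h import *
for n in("scene","top"):
    p=robot.camera(n);save(p,"s10%s.png"%n,(180,100,380,300),3)
    W=cloud(p)
    for c,r,a,b in[((.703,.003),.025,.092,.108),((.557,.1035),.03,.18,.2)]:
        q=W[near(W,c,r,a,b)];print(n,len(q),q.mean(0) if len(q) else 0)
print(robot.get_state()["ee_pos"],robot.get_state()["tcp_rot"])
E
```

```text
scene 45 [0.70535306 0.0039441  0.09882379]
scene 18 [0.56072975 0.12018504 0.18585103]
top 27 [0.70029815 0.00339955 0.09753426]
top 52 [0.55120463 0.1115859  0.18958351]
[0.75647688 0.09822671 0.25740102] [-3.13572574  0.00622127 -0.08977551]
```

View pics/s10scene.png

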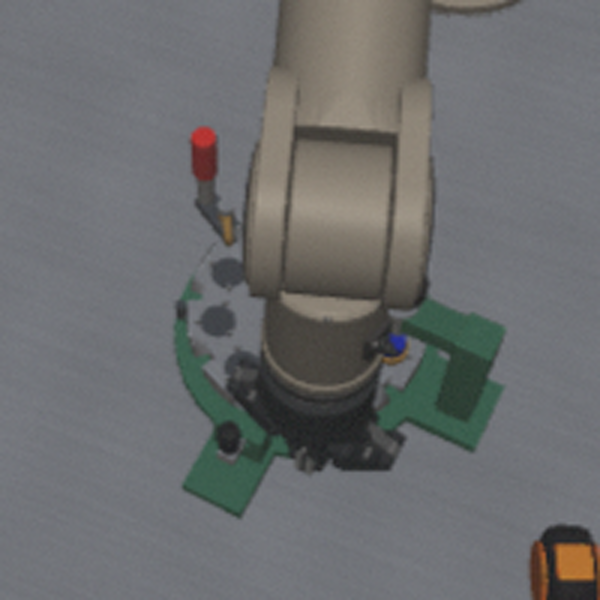

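The pin knob is back at its starting position (0.7054 against 0.7052), so it is home. Now over the punch knob.

Request:
apply_moves:
  commands:
    - [[-0.0285, 0.001, 0, 0, 0, 0], [-0.0285, 0.001, 0, 0, 0, 0], [-0.0285, 0.001, 0, 0, 0, 0], [-0.0285, 0.001, 0, 0, 0, 0], [-0.0285, 0.001, 0, 0, 0, 0], [-0.0285, 0.001, 0, 0, 0, 0], [-0.0285, 0.001, 0, 0, 0, 0], [0, 0, 0, 0, 0, 0], [0, 0, 0, 0, 0, 0], [0, 0, 0, 0, 0, 0]]

```text
time: 23.67
ee_pos: [0.5599, 0.101, 0.2585]
tcp_rot: [3.141, 0.001, -0.101]
wrist_force: [0.1, 0.6, -0.4]
finger_gap: 0.0001
```

Request:
apply_moves:
  commands:
    - [[-0.0035, -0.0025, 0.01, 0, 0, 0], [0, 0, 0.015, 0, 0, 0], [0, 0, 0.015, 0, 0, 0], [0, 0, 0.01, 0, 0, 0], [0, 0, 0, 0, 0, 0], [0, 0, 0, 0, 0, 0]]

```text
time: 24.17
ee_pos: [0.5567, 0.1043, 0.2078]
tcp_rot: [3.141, 0.002, -0.1]
wrist_force: [0.3, -0.5, 0.4]
finger_gap: 0.0
```

Request:
apply_moves:
  commands:
    - [[0, 0, 0.003, 0, 0, 0], [0, 0, 0.003, 0, 0, 0], [0, 0, 0.003, 0, 0, 0], [0, 0, 0.003, 0, 0, 0], [0, 0, 0.002, 0, 0, 0], [0, 0, 0, 0, 0, 0], [0, 0, 0, 0, 0, 0]]

```text
time: 24.75
ee_pos: [0.5569, 0.1044, 0.1948]
tcp_rot: [3.142, -0.0, -0.1]
wrist_force: [0.6, 0.0, 0.6]
finger_gap: -0.0001
```

Request:
apply_moves:
  commands:
    - [[0, 0, 0.003, 0, 0, 0], [0, 0, 0.002, 0, 0, 0], [0, 0, 0.001, 0, 0, 0], [0, 0, 0, 0, 0, 0], [0, 0, 0, 0, 0, 0]]

```text
time: 25.17
ee_pos: [0.5569, 0.1044, 0.1887]
tcp_rot: [3.142, -0.0, -0.1]
wrist_force: [0.1, 0.2, 1.1]
finger_gap: 0.0002
```

```bash
python3 - <<'E'
from h import *
p=robot.camera("scene");save(p,"s11.png",(250,120,400,270),4)
print(robot.get_state()["ee_pos"],robot.get_state()["wrist_force"])
E
```

```text
[0.5568881  0.10443094 0.18876138] [0.96408316 0.52386603 1.39940461]
```

View pics/s11.png

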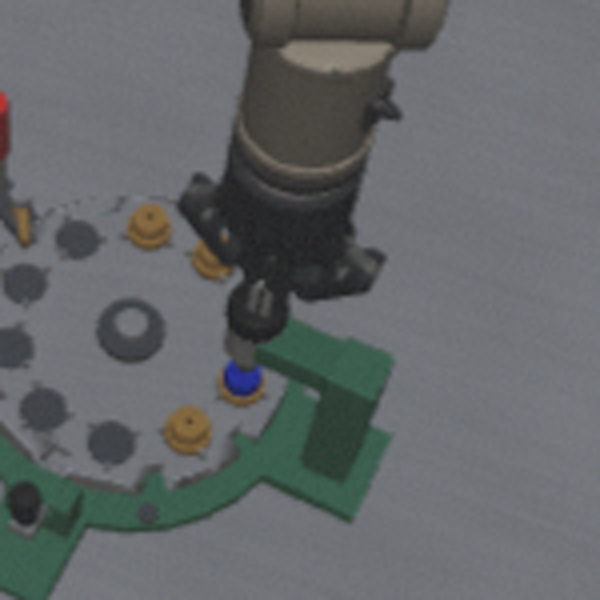

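The fingertips are centred on the knob (crop px ~258,300), with the blue cap below. I'll press further.

Request:
apply_moves:
  commands:
    - [[0, 0, 0.002, 0, 0, 0], [0, 0, 0.002, 0, 0, 0], [0, 0, 0, 0, 0, 0]]

```text
time: 25.47
ee_pos: [0.5569, 0.1045, 0.1868]
tcp_rot: [3.141, -0.001, -0.1]
wrist_force: [-2.9, -1.0, 12.9]
finger_gap: -0.0001
```

Request:
apply_moves:
  commands:
    - [[0, 0, 0.001, 0, 0, 0], [0, 0, 0.001, 0, 0, 0], [0, 0, 0, 0, 0, 0]]

```text
time: 25.72
ee_pos: [0.557, 0.1045, 0.1865]
tcp_rot: [3.141, -0.001, -0.101]
wrist_force: [-5.8, -1.8, 21.3]
finger_gap: -0.0
```

The point struck the cap at TCP z 0.187, as predicted, with 13 to 21 N. Letting it rise and clearing away.

Request:
apply_moves:
  commands:
    - [[0, 0, -0.005, 0, 0, 0], [0, 0, -0.008, 0, 0, 0], [0, 0, -0.008, 0, 0, 0], [0, 0, -0.015, 0, 0, 0], [0, 0, -0.025, 0, 0, 0], [0, 0, -0.025, 0, 0, 0], [0.01, 0.03, 0, 0, 0, 0], [0.01, 0.03, 0, 0, 0, 0], [0.01, 0.03, 0, 0, 0, 0], [0.01, 0.03, 0, 0, 0, 0]]

```text
time: 26.55
ee_pos: [0.5845, -0.0203, 0.2689]
tcp_rot: [3.141, 0.0, -0.1]
wrist_force: [0.4, 0.1, -0.3]
finger_gap: 0.0001
```

Request:
apply_moves:
  commands:
    - [[0, 0.035, 0, 0, 0, 0], [0, 0.035, 0, 0, 0, 0], [0, 0.035, 0, 0, 0, 0], [0, 0.035, 0, 0, 0, 0], [0, 0.035, 0, 0, 0, 0], [0, 0.035, 0, 0, 0, 0], [0, 0, 0, 0, 0, 0], [0, 0, 0, 0, 0, 0], [0, 0, 0, 0, 0, 0]]

```text
time: 27.3
ee_pos: [0.5635, -0.2272, 0.2685]
tcp_rot: [-3.14, 0.001, -0.1]
wrist_force: [1.0, 1.2, -0.3]
finger_gap: -0.0
```

```bash
python3 - <<'E'
from h import *
for n in("scene","top"):
    p=robot.camera(n);save(p,"s12%s.png"%n,(150,80,400,300),3)
    W=cloud(p)
    for nm,c,r,a,b in[("pin",(.703,.003),.025,.092,.108),("punch",(.557,.1035),.03,.17,.2),("grip",(.4544,-.126),.03,.125,.145)]:
        q=W[near(W,c,r,a,b)];print(n,nm,len(q),q.mean(0) if len(q) else 0)
    hsv=cv2.cvtColor(p["pixels"],cv2.COLOR_RGB2HSV)
    m=near(W,(.549,.017),.11,.06,.09)&(hsv[...,0]>110)&(hsv[...,0]<130)&(hsv[...,1]>120);q=W[m];print("blue",len(q),q.mean(0).round(4) if len(q) else 0)
print(robot.get_state())
E
```

```text
scene pin 45 [0.70588317 0.00398981 0.09992915]
scene punch 210 [0.56180446 0.10404749 0.18707284]
scene grip 69 [ 0.45793457 -0.12301587  0.13519492]
blue 55 [0.5622 0.1034 0.0751]
top pin 27 [0.69966909 0.00322752 0.1003092 ]
top punch 121 [0.55284926 0.10235038 0.18878432]
top grip 39 [ 0.45156734 -0.12416478  0.13674284]
blue 0 0
{'time': 27.4, 'joints': array([ 0.45719859,  0.30894231, -0.18612711,  1.60348977,  0.05862442,
        1.23510358, -1.40781709]), 'qvel': array([-8.29815744e-03, -5.04164369e-03, -6.96869623e-04, -3.82423456e-04,
        5.41167337e-03, -4.52961608e-05,  5.07473850e-04]), 'tau': array([ 7.49776661e-01, -4.28156233e+01, -3.46836308e-01, -2.56776863e+01,
        6.20791479e-02,  6.24397042e-03, -1.54928763e-03]), 'ee_pos': array([ 0.56401062, -0.22589156,  0.2687155 ]), 'tcp_rot': array([-3.14058946e+00,  2.18151016e-04, -9.73617085e-02]), 'wrist_force': array([-0.19022737,  0.64409647, -0.36191132]), 'torque': array([-0.00382854, -0.0172579 ,  0.00709017]), 'finger_gap': 2.451598220257068e-06}
```

View pics/s12scene.png

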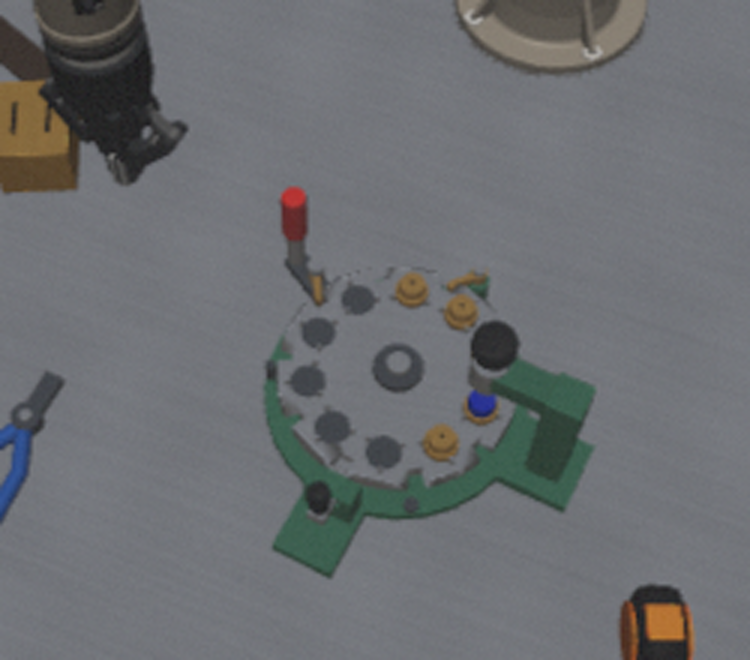

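Pin, lever and punch all stand as at the start, and blue is under the punch. One bare cap is hidden behind the knob, so I'll check the top view.

View pics/s12top.png

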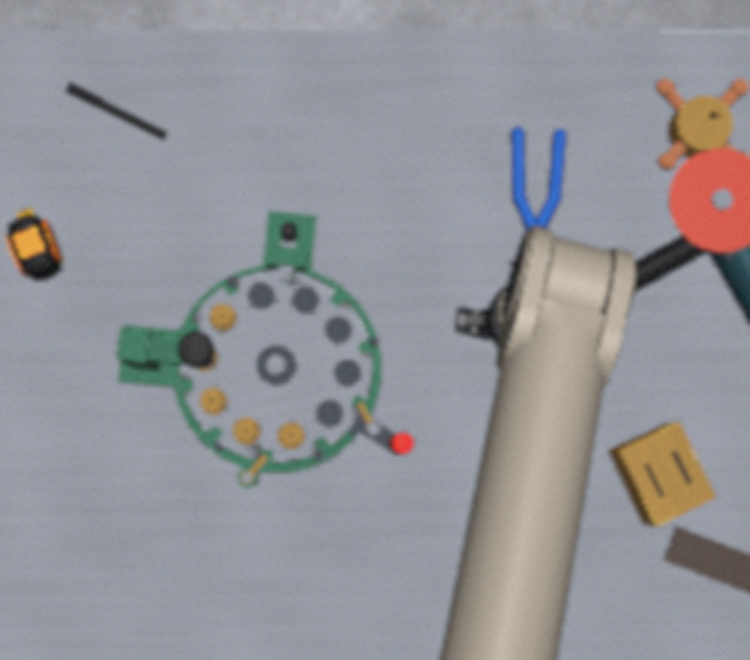

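The top view shows all four bare caps seated, at px (222,317), (212,400), (246,431) and (291,436). Blue is under the punch knob (195,350), and the bystanders are unmoved.

```bash
python3 -c "
from workcell import robot
print(robot.finish_job())"
```

```text
the job is handed in; nothing more can be done
None
```

The job is done and handed in at about 27 s of the 72 s allowed. The hand-in gives no verdict, so what follows is my own checks.

- **Locking pin out:** I drew it about 18 mm, measured from the knob in the scene camera.
- **Dial:** three full lever strokes brought the blue cap under the punch, since it stood 108° clockwise. Each stroke reached the stop at 14–17 N and the lever returned fully each time.
- **Locking pin home:** I pushed it in until it stopped at the expected position. The knob then read within 1 mm of where it started in both cameras.
- **Punch:** I pressed the knob until the point met the cap, with 13 N rising to 21 N at the wrist. That peak is above the suggested 10–15 N. The punch then sprang back up.

**Last checks:**
- The blue cap measured within about 1 mm of the punch knob.
- The lever and punch are at rest, and the four bare caps are upright in their nests.
- The tape, pliers and brass box looked unmoved by eye.
- The robot is clear of everything.

**Disagreement:** the two cameras differed by about 5 mm in x, so I averaged them. The contact positions I felt later matched that average.

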